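# Clamp a shock reservoir in the cam-lock stand

## Task

Lift the larger of the two gold shock reservoirs out of the parts tray, lay it gently in the saddles of the black clamping stand with its ribbed adjuster down in the slot of the yoke and its shoulder up against the yoke. Then clamp it: turn the cam knob clockwise until the spring plunger drops home into its notch, feel for it and do not force the knob on against the plunger, and let go. Leave everything else on the bench where it is.

Things in the scene. Friction and masses are not known exactly. Their poses are not given: they have to be found in the camera images.
- reservoir: The larger gold reservoir (about 0.45 kg): barrel 46 mm in diameter, 110 mm long; a silver ribbed adjuster, 24 mm in diameter and 20 mm long, stands out of one end. Origin on the axis at the barrel's mid-length, y along the barrel, adjuster at the -y end; it may be rolled about y. It starts level in one of the tray's grooves, axis 52 mm above the bench; grip it from above across the middle.
- adjuster_end (a point): Centre of the outer face of the large reservoir's adjuster, 75 mm from the reservoir's origin. The flat end of the barrel around the adjuster (20 mm further in) is the shoulder.
- small_reservoir: Bystander: a smaller gold reservoir of the same form (barrel 36 mm in diameter, 90 mm long), lying in the tray's other groove. Origin on its axis at mid-length.
- tray: Fixed black parts tray, 190 x 130 mm, 8 mm thick, with two V grooves along its y axis at x = -44 and +44 mm, each of two V supports 14 mm wide at y = -34 and +34 mm, 45 mm high. Origin at bench level under its centre. Which groove holds the large reservoir varies.
- stand: Black clamping stand bolted to the bench, z up, y along its axis from the yoke (-y end) to the tailstock with the knob (+y end, from y = 85 mm, frame 95 mm high). Origin at bench level under the clamped reservoir's middle. A steel rule, 38 mm high, runs along x = +73 mm.
- saddle_mid (a point): Where the reservoir's origin is when it is seated (72 mm above the bench; axes as the stand's, reservoir y along stand y). Two V saddles carry the barrel, each 14 mm wide, 36 mm either side of this point along y, about 65 mm high; between them the space is free for fingers down to 35 mm above the bench.
- yoke_face (a point): On the stand's axis in the yoke's inner face, against which the reservoir's shoulder bears (55 mm from saddle_mid towards -y). The yoke is a 12 mm plate, 80 mm wide, 90 mm high, with a slot 32 mm wide, open at the top, floor 52 mm above the bench, into which the adjuster goes down from above.
- pad: Rubber pad, 32 mm in diameter, pushed by the cam towards -y against the reservoir's plain end. Origin at the centre of its face, at y = 60.2 mm minus 12 mm x sine of the knob's angle, in the stand: 6 to 8 mm more room than the 110 mm barrel needs at the start. It is sprung: it bears 2 N at first touch and 2.5 N more per mm.
- cam_knob (a joint): Angle of the cam knob (rad), growing clockwise from above. Starts between -0.25 and -0.05 (open). The notch comes under the plunger somewhere from 0.65 to 1.25, at a setting that can be neither seen nor read. Turning takes 0.3 to 0.6 N m and it stays where it is left. When the plunger has dropped, the knob has about 0.1 rad of play, then meets the hard side of the notch.
- knob_grip (a point): Middle of the knob's grip, on its upright axis, 125 mm from saddle_mid towards +y, 139 mm above the bench. The grip is an upright flat bar 54 mm long (the point's x), 14 mm thick (the point's y), from 122 to 156 mm above the bench; a round skirt 71 mm in diameter lies below it.
- plunger: Spring plunger: a 7 mm pin along the stand's y, on the far (+y) side of the knob, 102 mm above the bench, with a black pull knob 18 mm in diameter outside. Origin on its axis: at y = 176 mm of the stand while it rides on the ring, 171 mm when home in the notch (the 5 mm gap between pull knob and bush closes). It may bear 25 N: about 0.6 N m at the knob above the turning torque.
- solvent_bottle: Bystander: white plastic bottle, 84 mm in diameter, 200 mm high; origin at the centre of its foot.
- wrench: Bystander: steel wrench 170 mm long, 7 mm thick, lying on the bench; origin at mid-length on the bench.
- screwdriver: Bystander: black-handled screwdriver 200 mm long lying on the bench; origin at mid-length on the bench.
- spring_collar: Bystander: gold spring collar, a ring of 62 mm outer diameter, 12 mm high, lying flat; origin at the centre of its underside.
- bump_rubber: Bystander: black bump rubber, 34 mm in diameter, 24 mm high, with a bore; origin at the centre of its underside.
Mind the look-alikes: they are no part of the job. Leave any green or turquoise look-alike of the reservoir alone.

How it is judged:
By the outcome, as a careful person would: the job done as asked, in the order asked, and still so for the second after the job is handed in, with the robot touching nothing.
It also fails if it takes over 64 s, if anything falls off the work surface, if the arm or the gripper's body presses on something with over 40 N, if the wrist force passes 120 N, or if a joint passes its speed limit or range.

## Robot

A 6-joint arm with a two-finger parallel gripper is mounted at the origin on the work surface. World frame = base frame: x ahead of the robot, y to its left, z up, the work surface at z = 0. Lengths are in m, angles in degrees, forces in N, time in s.
With the tool pointing down it reaches from about 0.3 to 0.75 m from the base axis. Payload 8.5 kg.
Tool frame: the origin (TCP) lies midway between the tips of the shut fingers; the grasp point (between the pads) lies 19 mm behind it; x points along the fingers, z is the direction in which the jaws open and shut, and the axes are right-handed (so a half turn about x gives the same grasp; the last joint's range is limited). The gripper opens to 88 mm and grips with 3 to 60 N. Pads are 18 mm wide; open, the fingers measure 123 mm over their backs; the gripper's body (75 mm by 187 mm) begins 45 mm behind the grasp point.
Start: joints at [61.92, 21.807, 74.336, -0, 83.858, -12.336], TCP at [0.149, 0.529, 0.239] pointing down, gripper open.
Joint ranges: [-178.18, 178.18], [-50.72, 133.34], [12.68, 142.11], [-81.47, 261.47], [9.98, 163.14], [-165.26, 165.26]. Speed limits (degrees/s): [136.94, 136.94, 180, 180, 180, 180].

## Interface

Orientations are given as [roll, pitch, yaw] about the fixed x, y, z axes, in that order (R = Rz(yaw) Ry(pitch) Rx(roll)).
In Python, from station import get_state, capture, get_calibration, hand_in gives the robot as it stands.
- The arm moves only by the shell command python3 -m creep 'ROWS' [FORCE]. ROWS is JSON, a list that holds one entry, the list of rows, each a list of 7 numbers: the closure, from 0 (fully open) to 1 (shut), then the shift along the world's x, y, z normalised to -1 to 1, where 1 is 0.06 m, then the turn, a rotation vector about the world's x, y, z normalised to -1 to 1, where 1 is 5 degrees. A call has 1 to 10 rows; each row shifts and turns the commanded pose from where the row before left it; what a row does not reach is not made up. A row lasts 1/8 s, in which the tool goes at most 62.5 mm and 10.7 degrees, less where a joint would pass 70% of its speed; a pose out of reach is approached as far as the arm can. A call with a number of a shift or a turn outside -1 to 1 is refused whole. A call with a gripper value outside its range is refused whole. The fingers move at their own pace and stop on an object; FORCE is the grip in N (left out, the last holds). Time passes only in rows, so rows that do not move let the fingers close. It gives the time, the measured TCP pose, the force and the opening at its end, in the units of the state.
- get_state(): the state, without advancing time (a new reading comes with each control period).
- capture(name): name is "side" or "top" or "wrist"; returns the picture (384x512x3 uint8, red, green, blue); there is no depth.
- get_calibration(name): a dict with "fovy" (degrees; the focal length in pixels is half the picture's height over the tangent of half this angle, whatever the lens; pixels are square), "cx", "cy" (the principal point, pixels), "view" (4x4, takes a point from world to camera coordinates). Camera axes: x right, y down, z forward; pixel columns grow to the right and rows downward; lengths in m; the calibration is good to about 2 mm. A picture is of the moment at which its call begins: read the wrist's pose just before it. get_calibration takes no time and is no camera call; for the wrist camera it gives the pose at the moment of the call.
- hand_in(): hands the job in, once; it reports no verdict.
The state is a dict: "t": time; "joint_pos": joint angles; "joint_velocities": joint speeds; "joint_efforts": joint torques, N m; "eef_pos": TCP position; "orientation": TCP orientation; "force": force on the tool from outside, world axes, zero at the start; "wrist_torque": the same for the moment, N m; "opening": finger opening in m.
Only numpy, scipy, OpenCV 4.12 (cv2) and the standard library are available. Lean on these libraries where they do the work, as an engineer would, in place of code of your own. Each camera call takes 0.05 s, during which the arm holds its last target. There are 200 camera calls.

## Working session

There is one attempt and no reset: what is moved stays moved. The work goes in short steps, Python scripts to look and compute and a shell command to move; the robot and the scene stay as the last step left them, time stands still between calls to the robot, and variables do not carry over. Pictures are saved under pics/ and viewed, about 8 in all and at most 12, crops included, and the job is handed in when it is done.

```bash
mkdir -p pics
cat > h.py <<'E'
import numpy as np,cv2
from station import *
def snap(n,f):
    im=capture(n); cv2.imwrite('pics/'+f,im[:,:,::-1]); return im
def ray(c,u,v):
    V=np.array(c['view']); f=192/np.tan(np.radians(c['fovy'])/2)
    d=V[:3,:3].T@np.array([(u-c['cx'])/f,(v-c['cy'])/f,1]); o=-V[:3,:3].T@V[:3,3]
    return o,d
def at(c,u,v,z):
    o,d=ray(c,u,v); return o+d*(z-o[2])/d[2]
def proj(c,p):
    V=np.array(c['view']); f=192/np.tan(np.radians(c['fovy'])/2)
    q=V[:3,:3]@np.array(p)+V[:3,3]; return q[:2]/q[2]*f+[c['cx'],c['cy']]
E
python3 - <<'E'
from h import *
s=get_state(); print(s)
a=snap('top','top0.png');b=snap('side','side0.png')
for n in('top','side','wrist'):
    c=get_calibration(n); o,d=ray(c,c['cx'],c['cy']); print(n,c['fovy'],c['cx'],c['cy'],o,d)
cv2.imwrite('pics/top0b.png',cv2.resize(a,(800,600),interpolation=cv2.INTER_CUBIC)[:,:,::-1])
cv2.imwrite('pics/side0b.png',cv2.resize(b,(800,600),interpolation=cv2.INTER_CUBIC)[:,:,::-1])
E
```

```text
{'t': 0.0, 'joint_pos': array([ 6.19202992e+01,  2.18408085e+01,  7.43835798e+01, -9.78836920e-04,
        8.38576076e+01, -1.23351031e+01]), 'joint_velocities': array([ 0.01437498,  0.00814693, -0.04339266,  0.02008273, -0.02000976,
        0.00950023]), 'joint_efforts': array([-4.05212631e-06, -4.37936783e+01, -2.24555182e+01,  7.13752024e-02,
        3.52060050e-02, -8.27094459e-05]), 'eef_pos': array([0.14911079, 0.52911753, 0.23814638]), 'orientation': array([ 168.34480883,   89.91799829, -117.39968347]), 'force': array([ 0.51174062, -1.0693513 , -0.29329676]), 'wrist_torque': array([ 0.03127804,  0.00414539, -0.00684305]), 'opening': 0.08821127029592808}
top 54.36123868234127 257.1635939087173 189.18892906723053 [ 0.34638601 -0.11643278  1.1831062 ] [ 0.15581439 -0.00579295 -0.98776936]
side 43.31735503504142 258.67552686267123 190.07115918032483 [0.26422101 0.64822073 0.8598527 ] [ 0.24686318 -0.69843021 -0.67175428]
wrist 65.58256594168301 257.82785096752457 191.52424421764744 [0.0798632  0.54958454 0.38461337] [ 0.26852866 -0.07762527 -0.96013889]
```

View pics/top0b.png

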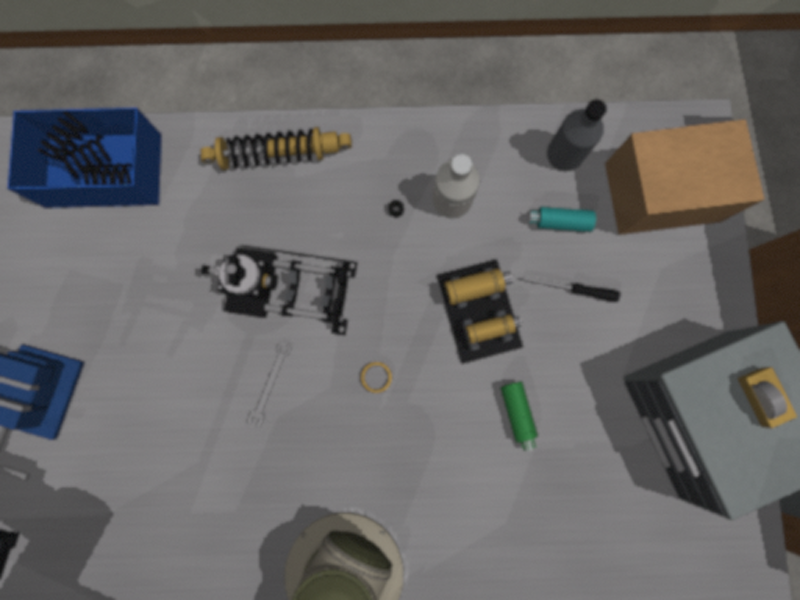

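View pics/side0b.png

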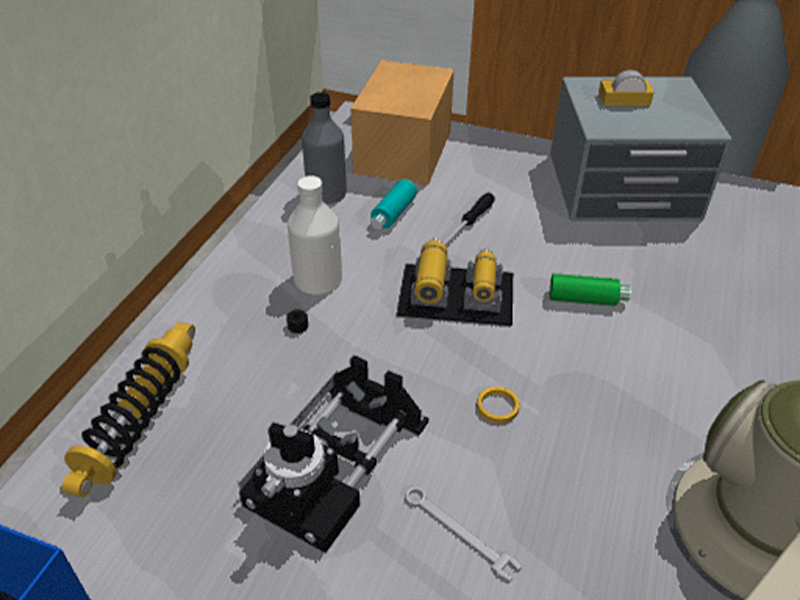

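Candidates for the target, in 800-px top-picture pixels:
- The large gold reservoir at (475,287), adjuster to the right at (508,277).
- The small gold reservoir at (492,329).
- The turquoise look-alike (565,218), the green one (519,414) and the gold coil shock (275,148), none of which are part of the job.

I choose (475,287). The stand has its knob at (240,272) and its yoke at (340,298).

Run:
```python
from h import *
a=cv2.imread('pics/top0.png'); b=cv2.imread('pics/side0.png')
A=cv2.resize(a[150:235,120:345],None,fx=3.5,fy=3.5,interpolation=cv2.INTER_CUBIC)
B1=cv2.resize(b[225:355,150:277],None,fx=2.3,fy=2.3,interpolation=cv2.INTER_CUBIC)
B2=cv2.resize(b[145:210,250:335],None,fx=4.6,fy=4.6,interpolation=cv2.INTER_CUBIC)
C=np.zeros((600,788,3),np.uint8); C[:A.shape[0],:A.shape[1]]=A
C[300:300+B1.shape[0],:B1.shape[1]]=B1; C[300:300+B2.shape[0],360:360+B2.shape[1]]=B2[:300]
C=np.clip(C.astype(float)*1.5,0,255).astype(np.uint8)
cv2.imwrite('pics/c1.png',C); print(B1.shape,B2.shape)
```

```text
(299, 292, 3) (299, 391, 3)
```

View pics/c1.png

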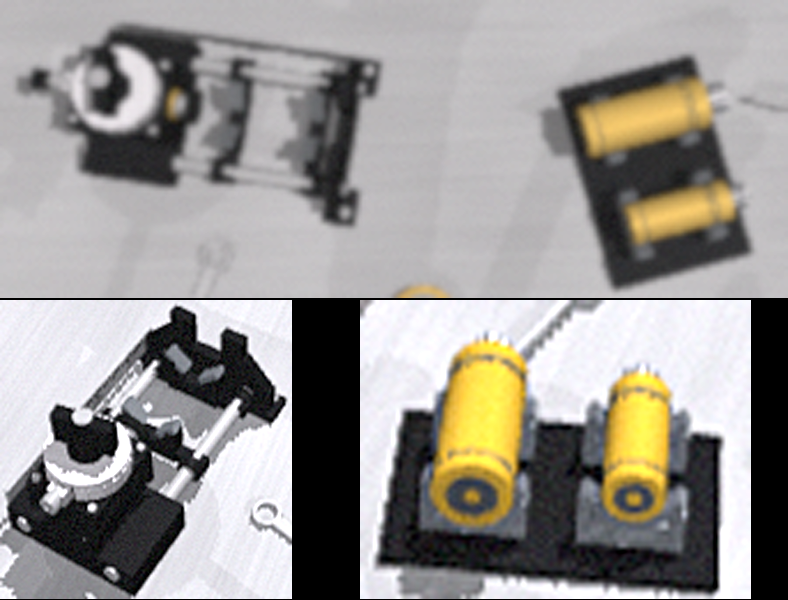

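The crop confirms the choice: the barrel at crop (648,117) is wider than the other gold one at (685,212), and its adjuster is on the right at (728,97). The knob skirt is centred at (116,87), the plunger tip is near (25,82), and the yoke plate is around (345,140).

Run:
```python
from h import *
c=get_calibration('top')
T=lambda u,v,z:at(c,u/3.5+119.7,v/3.5+149.7,z)
def l(n,p):print(n,np.round(p,4))
P={}
for n,u,v,z in[('resC',648,117,.06),('resL',588,133,.055),('resR',708,101,.055),('adj',732,97,.052),('t1',558,92,.008),('t2',693,57,.008),('t3',750,250,.008),('t4',612,287,.008),('skirt',116,87,.115),('plung',28,82,.102),('yokeUp',358,90,.09),('yokeDn',338,195,.06),('padtop',176,103,.072),('saddle1',226,113,.05),('saddle2',308,127,.05),('rodU1',250,72,.04)]:
    P[n]=T(u,v,z); l(n,P[n])
for a,b in[('resL','resR'),('t1','t2'),('t4','t3'),('t1','t4'),('skirt','padtop'),('plung','skirt'),('skirt','saddle2'),('saddle1','saddle2')]:
    d=P[b]-P[a]; print(a,b,np.linalg.norm(d[:2]),np.degrees(np.arctan2(d[1],d[0])))
s=get_state();from scipy.spatial.transform import Rotation as R
print(R.from_euler('xyz',s['orientation'],degrees=True).as_matrix().round(3))
```

```text
resC [ 0.5384 -0.2689  0.06  ]
resL [ 0.5265 -0.2165  0.055 ]
resR [ 0.5521 -0.3228  0.055 ]
adj [ 0.5557 -0.3447  0.052 ]
t1 [ 0.5727 -0.1947  0.008 ]
t2 [ 0.6021 -0.3198  0.008 ]
t3 [ 0.4239 -0.3618  0.008 ]
t4 [ 0.3942 -0.2366  0.008 ]
skirt [0.5659 0.1795 0.115 ]
plung [0.5748 0.2572 0.102 ]
yokeUp [ 0.5631 -0.0193  0.09  ]
yokeDn [0.4772 0.0017 0.06  ]
padtop [0.5593 0.1394 0.072 ]
saddle1 [0.5535 0.1005 0.05  ]
saddle2 [0.5391 0.0285 0.05  ]
rodU1 [0.5918 0.0812 0.04  ]
resL resR 0.10937090014172465 -76.44230898308264
t1 t2 0.1285299061069446 -76.75490154527775
t4 t3 0.128670993476221 -76.64929605310085
t1 t4 0.18332594330238655 -166.79240529204458
skirt padtop 0.040594268778622794 -99.34880989990305
plung skirt 0.07817933569420939 -96.53944644057066
skirt saddle2 0.15331917412620852 -100.08374610182125
saddle1 saddle2 0.0733802568678099 -101.29407277709242
[[-0.001 -0.962  0.271]
 [-0.001  0.271  0.962]
 [-1.     0.    -0.001]]
```

```bash
python3 -m creep '[[[0,0.48,-0.56,0.04,0,0,-0.87],[0,0.48,-0.56,0.04,0,0,-0.87],[0,0.48,-0.56,0.04,0,0,-0.87],[0,0.48,-0.56,0.04,0,0,-0.87],[0,0.48,-0.56,0.04,0,0,-0.87],[0,0.48,-0.56,0.04,0,0,-0.87],[0,0.48,-0.56,0.04,0,0,-0.87]]]'
python3 -m creep '[[[0,0.48,-0.56,0.04,0,0,-0.87],[0,0.48,-0.56,0.04,0,0,-0.87],[0,0.48,-0.56,0.04,0,0,-0.87],[0,0.48,-0.56,0.04,0,0,-0.87],[0,0.48,-0.56,0.04,0,0,-0.87],[0,0.48,-0.56,0.04,0,0,-0.87],[0,0.48,-0.56,0.04,0,0,-0.87],[0,0,0,0,0,0,0],[0,0,0,0,0,0,0]]]'
python3 - <<'E'
from h import *
import pickle
c=get_calibration('wrist'); a=snap('wrist','w1.png'); pickle.dump(c,open('w1.pkl','wb'))
cv2.imwrite('pics/w1b.png',cv2.resize(np.clip(a[:,:,::-1]*1.4,0,255).astype(np.uint8),(800,600),interpolation=cv2.INTER_CUBIC))
t=get_calibration('top')
for u,v,z in[(457,200,0),(455,210,0),(460,165,.2)]: print(at(t,u*.64,v*.64,z))
s=get_calibration('side')
for u,v in[(316,270),(318,285)]: print(at(s,u*.64,v*.64,0))
E
```

```text
t: 0.98
eef_pos: [0.3515, 0.2929, 0.2554]
orientation: [155.2, 90.0, -161.1]
force: [0.7, 0.2, -0.4]
opening: 0.088
t: 2.1
eef_pos: [0.5519, 0.0593, 0.272]
orientation: [149.4, 89.9, 162.8]
force: [-0.8, 0.1, -0.2]
opening: 0.0882
[ 0.73362065 -0.24489456  0.        ]
[ 0.71193217 -0.23979654  0.        ]
[ 0.73221723 -0.23112879  0.2       ]
[ 0.74954494 -0.25689473  0.        ]
[ 0.7293685  -0.22178855  0.        ]
```

View pics/w1b.png

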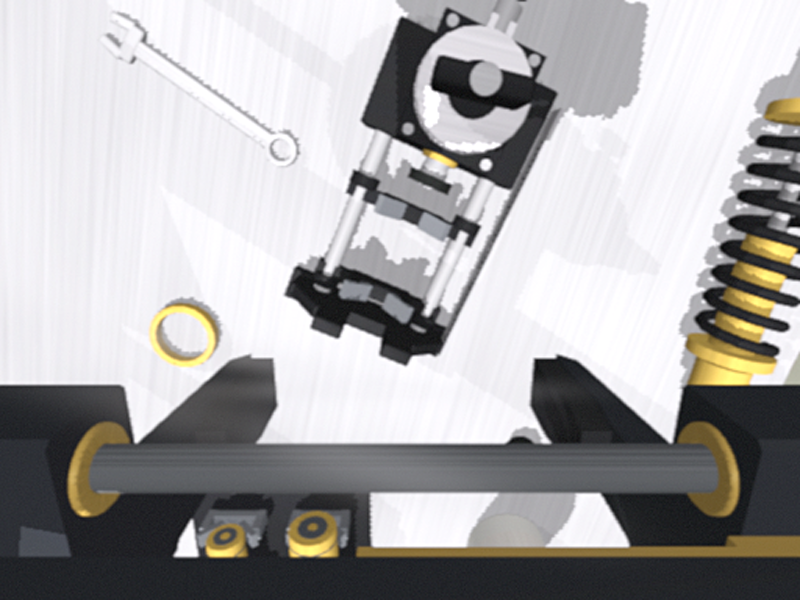

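The wrist view shows the stand: skirt centre near (475,89), knob bar tilted slightly, pad near (438,160), yoke prongs near (328,325) and (396,350). The bottle is far enough from the gripper body at the grasp. I'll overlay a stand model to refine its pose.

```bash
cat > ov.py <<'E'
from h import *
import pickle,sys
c=pickle.load(open('w1.pkl','rb')); im=cv2.imread('pics/w1.png')
print('skirt at .12/.115',at(c,475*.64-.2,89*.64-.2,.12),at(c,475*.64-.2,89*.64-.2,.115))
x,y,yaw=[float(v) for v in sys.argv[1:4]]
k=4;u0,v0=178,0
I=cv2.resize(np.clip(im[v0:v0+148,u0:u0+190]*1.6,0,255).astype(np.uint8),None,fx=k,fy=k,interpolation=cv2.INTER_CUBIC)
cs,sn=np.cos(np.radians(yaw)),np.sin(np.radians(yaw))
def P(X,Y,Z):
    p=proj(c,[x+cs*X-sn*Y,y+sn*X+cs*Y,Z]); return tuple(int(q) for q in ((p-[u0,v0]+.5)*k))
def line(pts,col): cv2.polylines(I,[np.array([P(*[q/1000 for q in p]) for p in pts])],False,col,1)
R=(0,0,255);G=(0,200,0);B=(255,0,0)
for Y in(-55,-67): line([(-40,Y,90),(-16,Y,90),(-16,Y,52),(16,Y,52),(16,Y,90),(40,Y,90)],R if Y==-55 else B)
th=np.linspace(0,6.3,60)
line([(35.5*np.cos(t),125+35.5*np.sin(t),120) for t in th],R)
line([(0,-55,72),(0,60,72)],G)
for Y in(36-7,36+7,-36-7,-36+7): line([(-10,Y,65),(10,Y,65)],G)
line([(73,-60,38),(73,150,38)],B)
line([(16*np.cos(t),62,72+16*np.sin(t)) for t in th],B)
for a in(-.05,-.25): line([(27*np.cos(-a)*s,125+27*np.sin(-a)*s,156) for s in(-1,1)],R)
line([(0,176,102),(0,125,102)],G)
cv2.imwrite('pics/ov.png',I)
E
python3 ov.py 0.544 0.057 -10
```

```text
skirt at .12/.115 [0.56640863 0.18103633 0.12      ] [0.56692447 0.18188614 0.115     ]
```

View pics/ov.png

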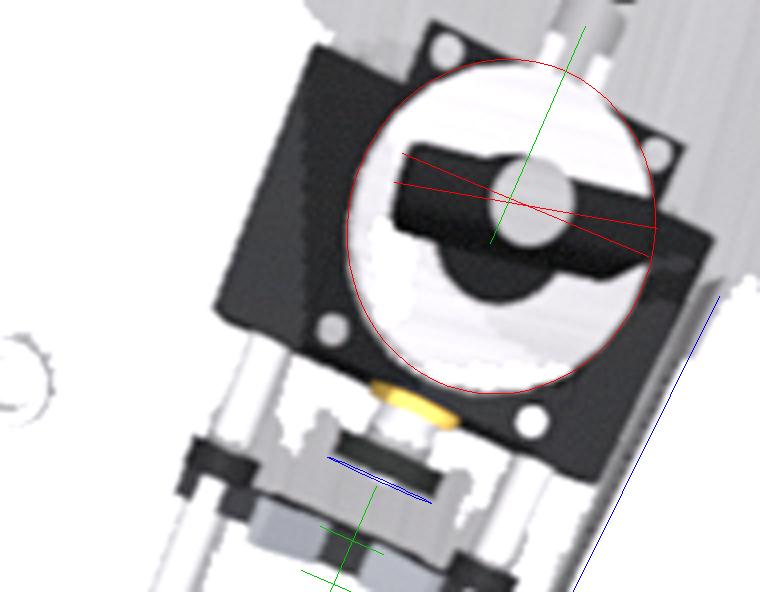

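```bash
sed -i 's/u0,v0=178,0/u0,v0=178,105/' ov.py; python3 ov.py 0.544 0.057 -10
```

```text
skirt at .12/.115 [0.56640863 0.18103633 0.12      ] [0.56692447 0.18188614 0.115     ]
```

View pics/ov.png

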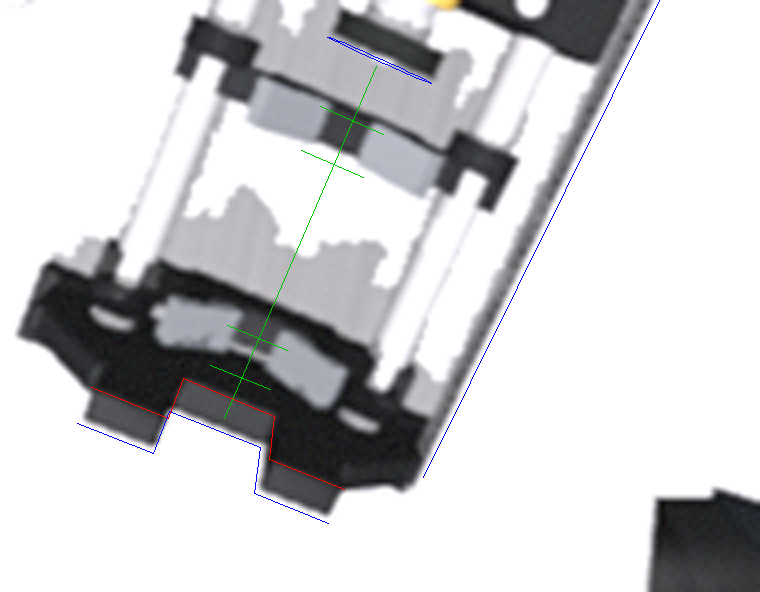

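The stand pose (0.544, 0.057, yaw -10°) matches to about 1 mm at the skirt, saddles and yoke. Next I go over the reservoir.

```bash
python3 -m creep '[[[0.15,-0.024,-0.68,-0.17,0,0,0],[0.15,-0.024,-0.68,-0.17,0,0,0],[0.15,-0.024,-0.68,-0.17,0,0,0],[0.15,-0.024,-0.68,-0.17,0,0,0],[0.15,-0.024,-0.68,-0.17,0,0,0],[0.15,-0.024,-0.68,-0.17,0,0,0],[0.15,-0.024,-0.68,-0.17,0,0,0],[0.15,-0.024,-0.68,-0.17,0,0,0],[0.15,0,0,0,0,0,0],[0.15,0,0,0,0,0,0]]]'
python3 - <<'E'
from h import *
c=get_calibration('wrist'); im=snap('wrist','w2.png')[:,:,::-1]
k=1.55; I=cv2.resize(np.clip(im*1.4,0,255).astype(np.uint8),None,fx=k,fy=k,interpolation=cv2.INTER_CUBIC)
x,y,yaw=.5405,-.2685,np.radians(13.3)
def line(pts,col):
    q=[(proj(c,[x+np.cos(yaw)*X/1e3-np.sin(yaw)*Y/1e3,y+np.sin(yaw)*X/1e3+np.cos(yaw)*Y/1e3,Z/1e3])+.5)*k for X,Y,Z in pts]
    cv2.polylines(I,[np.array(q).astype(int)],False,col,1)
th=np.linspace(0,6.3,50)
for Y,r in((55,23),(-55,23),(-75,12)): line([(r*np.cos(t),Y,52+r*np.sin(t)) for t in th],(255,0,0))
line([(0,55,75),(0,-55,75)],(255,0,0))
line([(-139,65,8),(51,65,8),(51,-65,8),(-139,-65,8),(-139,65,8)],(0,255,0))
cv2.imwrite('pics/w2b.png',I)
E
```

```text
t: 3.4
eef_pos: [0.541, -0.266, 0.1911]
orientation: [41.6, 90.0, 55.1]
force: [0.6, -0.1, 0.3]
opening: 0.075
```

View pics/w2b.png

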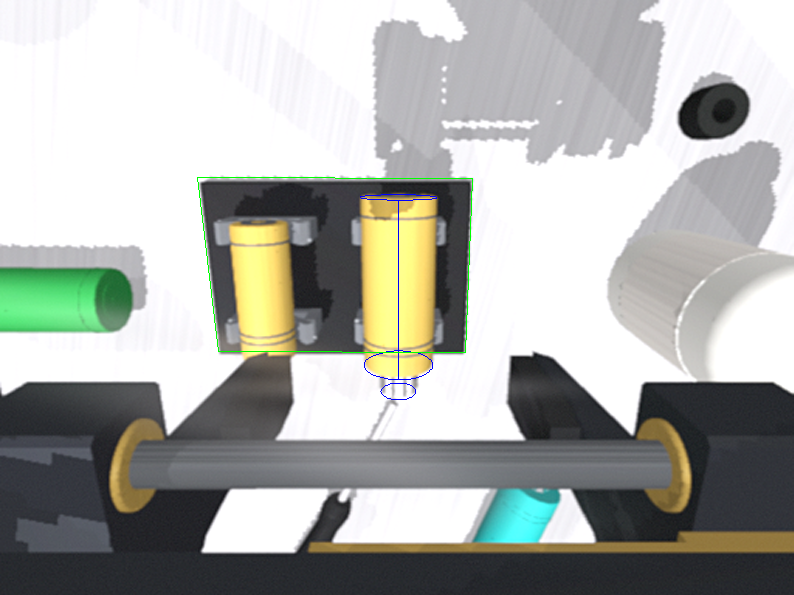

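The overlay of the large reservoir at (0.5405,-0.2685), yaw 13.3°, fits the barrel and tray to about 1 mm. The finger straddle is clear of the small reservoir, so I descend and grip.

```bash
python3 -m creep '[[[0.15,-0.01,-0.04,-0.5,0,0,0],[0.15,0,0,-0.5,0,0,0],[0.15,0,0,-0.5,0,0,0],[0.15,0,0,-0.5,0,0,0],[0.15,0,0,-0.4,0,0,0],[0.15,0,0,-0.22,0,0,0],[0.15,0,0,0,0,0,0],[0.15,0,0,0,0,0,0]]]' 30
python3 -m creep '[[[0.6,0,0,0,0,0,0],[0.6,0,0,0,0,0,0],[0.6,0,0,0,0,0,0],[0.6,0,0,0,0,0,0],[0.6,0,0,0,0,0,0],[0.6,0,0,0,0,0,0]]]' 30
```

```text
t: 4.45
eef_pos: [0.5409, -0.2699, 0.0346]
orientation: [-51.6, 89.9, -38.2]
force: [-0.4, -0.2, 0.1]
opening: 0.0755
t: 5.2
eef_pos: [0.5408, -0.2699, 0.0338]
orientation: [-28.1, 89.9, -14.8]
force: [5.1, 1.8, 0.9]
opening: 0.0451
```

```bash
python3 -m creep '[[[0.6,0,0,0.15,0,0,0],[0.6,0,0,0.4,0,0,0],[0.6,0,0,0.5,0,0,0],[0.6,0,0,0.5,0,0,0],[0.6,0,0,0.4,0,0,0],[0.6,0,0,0.2,0,0,0],[0.6,0,0,0,0,0,0]]]'
python3 -m creep '[[[0.6,0.006,0.2,0,0,0,-0.46],[0.6,0.006,0.4,0,0,0,-0.46],[0.6,0.006,0.65,0,0,0,-0.46],[0.6,0.006,0.75,0,0,0,-0.46],[0.6,0.006,0.75,0,0,0,-0.46],[0.6,0.006,0.75,0,0,0,-0.46],[0.6,0.006,0.75,0,0,0,-0.46],[0.6,0.006,0.65,0,0,0,-0.46],[0.6,0.006,0.4,0,0,0,-0.46],[0.6,0.006,0.18,0,0,0,-0.46]]]'
python3 -m creep '[[[0.6,0,0,-0.5,0,0,0],[0.6,0,0,-0.3,0,0,0],[0.6,0,0,0,0,0,0],[0.6,0,0,0,0,0,0],[0.6,0,0,0,0,0,0]]]'
python3 - <<'E'
from h import *
s=get_state();print(s['force'],s['wrist_torque'],s['opening'],s['eef_pos'],s['orientation'])
c=get_calibration('wrist'); im=snap('wrist','w3.png')[:,:,::-1]
im2=capture('side')[:,:,::-1]; im3=capture('top')[:,:,::-1]
f=lambda i,a,b,u,v,k:cv2.resize(np.clip(i[a:b,u:v]*1.5,0,255).astype(np.uint8),None,fx=k,fy=k,interpolation=cv2.INTER_CUBIC)
A=f(im,0,290,150,410,1.95); B=f(im2,200,340,140,290,1.95); C=f(im3,140,220,120,240,2.4)
I=np.zeros((600,800,3),np.uint8)
for a,y,x in((A,0,0),(B,0,508),(C,300,508)): I[y:y+a.shape[0],x:x+a.shape[1]]=a[:600-y,:800-x]
cv2.imwrite('pics/p3.png',I)
E
```

```text
t: 6.08
eef_pos: [0.54, -0.2699, 0.1625]
orientation: [171.8, 90.0, -174.9]
force: [-0.2, 0.3, -5.7]
opening: 0.045
t: 7.32
eef_pos: [0.543, 0.0604, 0.1612]
orientation: [-175.5, 89.8, 174.8]
force: [-0.4, -0.7, -4.6]
opening: 0.0446
t: 7.95
eef_pos: [0.5442, 0.0589, 0.1152]
orientation: [4.4, 89.9, -5.2]
force: [0.4, -0.2, -5.1]
opening: 0.0446
[ 0.43461315 -0.1575164  -5.07704953] [-0.07804856  0.06373548  0.01219966] 0.04459324299073335 [0.54419603 0.05888783 0.11520181] [ 4.41003535 89.93351044 -5.23916117]
```

View pics/p3.png

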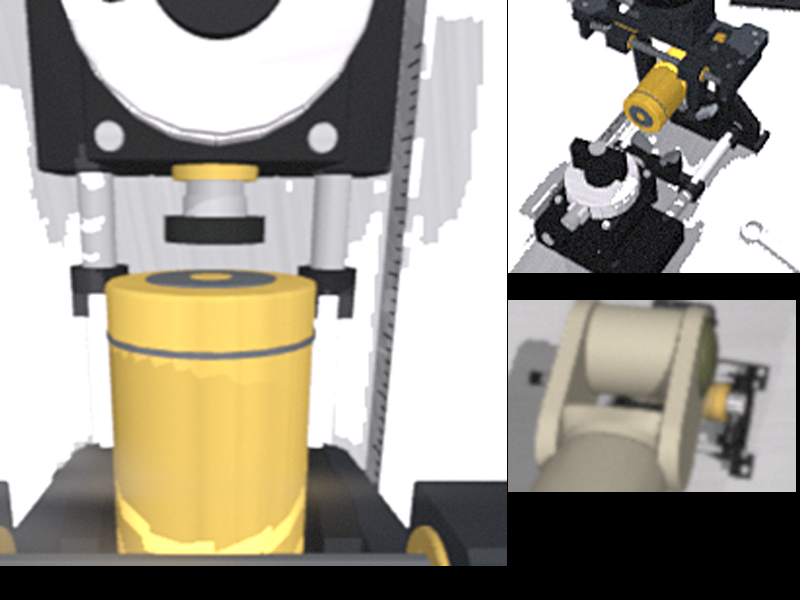

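```bash
python3 - <<'E'
from h import *
c=get_calibration('wrist')
Y=np.array([.1736,.9848])
for u,v,z in((258,152.,.1564),(258,138.5,.1104),(259.9,124.5,.056),(259.9,110.5,.088)):
    p=at(c,u,v,z); print(p,(p[:2]-[.544,.057])@Y,(p[:2]-[.544,.057])@[Y[1],-Y[0]])
E
python3 -m creep '[[[0.6,0,0,-0.3,0,0,0],[0.6,0,0,-0.3,0,0,0],[0.6,0,0,-0.2,0,0,0],[0.6,0,0,-0.05,0,0,0],[0.6,0,0,0,0,0,0],[0.6,0,0,0,0,0,0]]]'
```

```text
[0.55364242 0.11490114 0.1564    ] 0.05869496388419953 -0.0005557780055367969
[0.55360047 0.11459209 0.1104    ] 0.05838333169057123 -0.0005434410595983328
[0.55544191 0.11771357 0.056     ] 0.06177703715801563 0.0007281132919528368
[0.55685534 0.12734512 0.088     ] 0.07150756617195306 0.0004480287120131853
t: 8.85
eef_pos: [0.5443, 0.0589, 0.0641]
orientation: [4.7, 89.9, -4.9]
force: [-0.2, -0.5, -4.3]
opening: 0.0447
```

```bash
python3 -m creep '[[[0.6,0,0,-0.03,0,0,0],[0.6,0,0,-0.03,0,0,0],[0.6,0,0,-0.03,0,0,0],[0.6,0,0,-0.02,0,0,0],[0.6,0,0,-0.02,0,0,0],[0.6,0,0,0,0,0,0]]]'
python3 -m creep '[[[0.6,0,0,-0.01,0,0,0],[0.6,0,0,-0.01,0,0,0],[0.6,0,0,-0.01,0,0,0],[0.6,0,0,0,0,0,0]]]'
```

```text
t: 9.6
eef_pos: [0.5439, 0.0589, 0.0557]
orientation: [-170.3, 90.0, -179.9]
force: [0.0, -0.2, -6.3]
opening: 0.0454
t: 10.1
eef_pos: [0.5444, 0.0589, 0.0543]
orientation: [3.9, 89.9, -5.8]
force: [1.5, -0.5, -1.6]
opening: 0.0449
```

Saddle contact is starting. Next I slide it to the yoke.

```bash
python3 -m creep '[[[0.6,0,0,-0.007,0,0,0],[0.6,-0.0015,-0.0085,0,0,0,0],[0.6,-0.0015,-0.0085,0,0,0,0],[0.6,-0.0015,-0.0085,0,0,0,0],[0.6,-0.0015,-0.0085,0,0,0,0],[0.6,0,0,0,0,0,0],[0.6,0,0,0,0,0,0]]]'
python3 -m creep '[[[0.6,-0.0015,-0.0085,0,0,0,0],[0.6,-0.0015,-0.0085,0,0,0,0],[0.6,0,0,0,0,0,0]]]'
python3 -m creep '[[[0.6,-0.0015,-0.0085,0,0,0,0],[0.6,0,0,0,0,0,0]]]'
```

```text
t: 10.98
eef_pos: [0.5444, 0.0575, 0.0539]
orientation: [31.1, 89.8, 21.4]
force: [3.6, 5.3, 1.7]
opening: 0.0448
t: 11.35
eef_pos: [0.5443, 0.0565, 0.0539]
orientation: [31.0, 89.8, 21.3]
force: [4.5, 4.2, 1.6]
opening: 0.0449
t: 11.6
eef_pos: [0.5442, 0.0559, 0.0539]
orientation: [31.0, 89.8, 21.3]
force: [4.9, 4.5, 1.5]
opening: 0.0449
```

```bash
python3 -m creep '[[[0.6,-0.0015,-0.0085,0,0,0,0],[0.6,0,0,0,0,0,0]]]'
python3 -m creep '[[[0.6,-0.0015,-0.0085,0,0,0,0],[0.6,0,0,0,0,0,0]]]'
python3 -m creep '[[[0.6,-0.0015,-0.0085,0,0,0,0],[0.6,0,0,0,0,0,0]]]'
```

```text
t: 11.85
eef_pos: [0.5441, 0.0556, 0.0539]
orientation: [36.6, 89.8, 26.9]
force: [4.4, 6.0, 1.2]
opening: 0.0445
t: 12.1
eef_pos: [0.5441, 0.0556, 0.0539]
orientation: [45.0, 89.8, 35.4]
force: [5.6, 9.6, 0.6]
opening: 0.0443
t: 12.35
eef_pos: [0.5441, 0.0555, 0.0539]
orientation: [50.7, 89.7, 41.0]
force: [6.0, 10.7, 0.0]
opening: 0.0449
```

Shoulder contact: motion stopped at y≈0.0556 and force rose to about 11 N. I relieve the push, release and rise.

```bash
python3 -m creep '[[[0.6,0.001,0.008,0,0,0,0],[0.4,0,0,0,0,0,0],[0.2,0,0,0,0,0,0],[0.2,0,0,0,0,0,0],[0.2,0,0,0,0,0,0],[0.2,0,0,0.2,0,0,0],[0.2,0,0,0.4,0,0,0],[0.2,0,0,0.6,0,0,0],[0.2,0,0,0.6,0,0,0],[0.2,0,0,0.35,0,0,0]]]'
python3 - <<'E'
from h import *
print(get_state()['force'],get_state()['eef_pos'])
c=get_calibration('wrist'); im=snap('wrist','w4.png')[:,:,::-1]
I=np.clip(im[:300,120:400]*1.5,0,255).astype(np.uint8);k=2
I=cv2.resize(I,None,fx=k,fy=k,interpolation=cv2.INTER_CUBIC)
x,y,yaw=.544,.057,np.radians(-10)
def line(pts,col):
    q=[(proj(c,[x+np.cos(yaw)*X/1e3-np.sin(yaw)*Y/1e3,y+np.sin(yaw)*X/1e3+np.cos(yaw)*Y/1e3,Z/1e3])+.5-[120,0])*k for X,Y,Z in pts]
    cv2.polylines(I,[np.array(q).astype(int)],False,col,1)
th=np.linspace(0,6.3,50)
for Y in(55,-55): line([(23*np.cos(t),Y,72+23*np.sin(t)) for t in th],(255,0,0))
line([(0,-55,95),(0,55,95)],(255,0,0))
line([(16*np.cos(t),61.2,72+16*np.sin(t)) for t in th],(0,0,255))
for a in(-.08,): line([(s*27*np.cos(-a)-n*7*np.sin(-a),125+s*27*np.sin(-a)+n*7*np.cos(-a),156) for s,n in((-1,-1),(1,-1),(1,1),(-1,1),(-1,-1))],(0,0,255))
cv2.imwrite('pics/p4.png',I)
E
```

```text
t: 13.6
eef_pos: [0.5434, 0.0543, 0.1853]
orientation: [2.1, 89.8, -7.5]
force: [0.2, 0.4, 1.0]
opening: 0.0708
[0.18438786 0.36824613 0.9970904 ] [0.54337036 0.05431302 0.18527495]
```

View pics/p4.png

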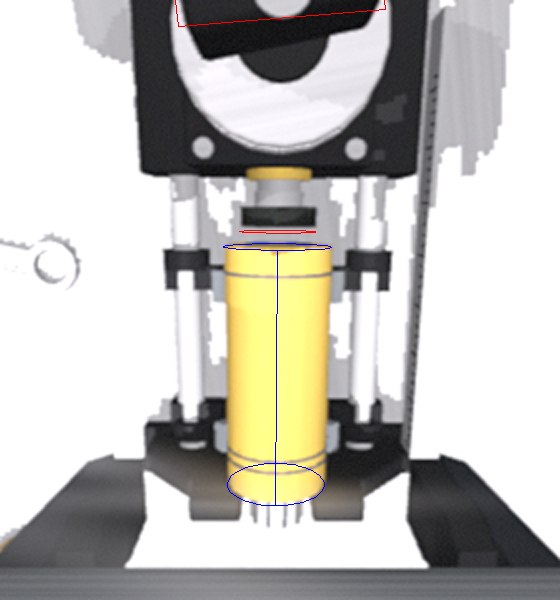

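The reservoir is seated: the model overlay matches, the adjuster is in the slot, and the pad gap is still open. The knob bar looks nearer -0.2 rad. I go above the knob.

```bash
python3 -m creep '[[[0.45,0.019,0.105,0,0,0,0.96],[0.45,0.019,0.105,0,0,0,0.96],[0.45,0.019,0.105,0,0,0,0.96],[0.45,0.019,0.105,0,0,0,0.96],[0.45,0.019,0.105,0,0,0,0.96],[0.45,0.019,0.105,0,0,0,0.96],[0.45,0.019,0.105,0,0,0,0.96],[0.45,0.019,0.105,0,0,0,0.96],[0.45,0.019,0.105,0,0,0,0.96],[0.45,0.019,0.105,0,0,0,0.96]]]'
python3 -m creep '[[[0.45,0.019,0.105,0,0,0,0.96],[0.45,0.019,0.105,0,0,0,0.96],[0.45,0.019,0.105,0,0,0,0.96],[0.45,0.019,0.105,0,0,0,0.96],[0.45,0.019,0.105,0,0,0,0.96],[0.45,0.019,0.105,0,0,0,0.96],[0.45,0.019,0.105,0,0,0,0.96],[0.45,0.019,0.105,0,0,0,0.96],[0.45,0.019,0.105,0,0,0,0.96],[0.45,0.019,0.105,0,0,0,0.96]]]'
python3 -m creep '[[[0.45,0,0,0,0,0,0.96],[0.45,0,0,0,0,0,0],[0.45,0,0,0,0,0,0]]]'
python3 - <<'E'
from h import *
s=get_state();print(s['eef_pos'],(s['orientation'][2]-s['orientation'][0])%360,s['wrist_torque'],s['joint_pos'])
c=get_calibration('wrist'); im=snap('wrist','w5.png')[:,:,::-1]
k=1.5;I=np.clip(im*1.6,0,255).astype(np.uint8)
I=cv2.resize(I,None,fx=k,fy=k,interpolation=cv2.INTER_CUBIC)
x,y,yaw=.544,.057,np.radians(-10)
def line(pts,col):
    q=[(proj(c,[x+np.cos(yaw)*X/1e3-np.sin(yaw)*Y/1e3,y+np.sin(yaw)*X/1e3+np.cos(yaw)*Y/1e3,Z/1e3])+.5)*k for X,Y,Z in pts]
    cv2.polylines(I,[np.array(q).astype(int)],False,col,1)
th=np.linspace(0,6.3,50)
line([(35.5*np.cos(t),125+35.5*np.sin(t),120) for t in th],(255,0,0))
for a in(-.2,): line([(s*27*np.cos(-a)-n*7*np.sin(-a),125+s*27*np.sin(-a)+n*7*np.cos(-a),156) for s,n in((-1,-1),(1,-1),(1,1),(-1,1),(-1,-1))],(0,0,255))
cv2.imwrite('pics/p5.png',I)
E
```

```text
t: 14.9
eef_pos: [0.5543, 0.1175, 0.1825]
orientation: [139.9, 90.0, 178.4]
force: [0.8, -0.4, -0.1]
opening: 0.0484
t: 16.15
eef_pos: [0.5657, 0.1805, 0.1825]
orientation: [100.4, 90.0, -173.1]
force: [0.0, 0.1, -0.1]
opening: 0.0488
t: 16.52
eef_pos: [0.5658, 0.1803, 0.1825]
orientation: [111.4, 90.0, -157.6]
force: [0.4, 0.1, 0.1]
opening: 0.0485
[0.56579603 0.18025582 0.1825257 ] 91.05768162932566 [ 0.03207564 -0.01984634  0.01994318] [ 6.25932892e+00  2.86779125e+01  7.24406433e+01 -1.58137097e-03
  7.88867906e+01 -8.47980478e+01]
```

View pics/p5.png

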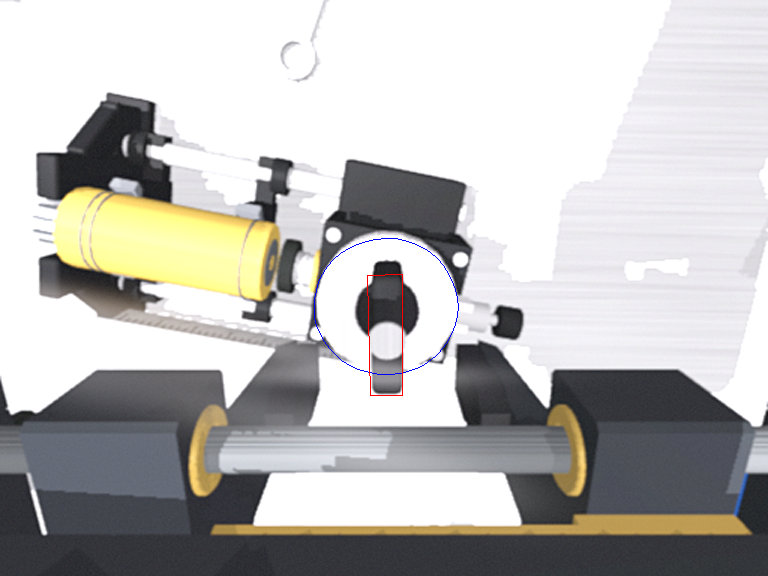

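The bar is aligned with the jaws (vertical at u≈387, where the tool centre lies), and the plunger knob at (508,322) shows its gap. I descend and grip the knob, and set up a probe for torque and plunger gap.

```bash
cat > pr.py <<'E'
from h import *
s=get_state(); print('pos',s['eef_pos'].round(4),'yaw %.1f'%((s['orientation'][2]-s['orientation'][0]+180)%360-180),'F',s['force'].round(1),'T',s['wrist_torque'].round(2),'op %.4f'%s['opening'],'t',round(s['t'],2))
c=get_calibration('wrist'); g=cv2.cvtColor(capture('wrist'),cv2.COLOR_RGB2GRAY)
L=[]
for Y in np.arange(.160,.2,.001):
    p=proj(c,[.544+.1736*Y,.057+.9848*Y,.105]).astype(np.float32); L.append(int(cv2.getRectSubPix(g,(3,3),tuple(map(float,p))).mean()))
print(L)
E
python3 pr.py
python3 -m creep '[[[0.45,0,0,-0.3,0,0,0],[0.45,0,0,-0.3,0,0,0],[0.45,0,0,-0.2,0,0,0],[0.45,0,0,-0.1,0,0,0],[0.45,0,0,0,0,0,0],[0.45,0,0,0,0,0,0]]]' 50; python3 pr.py
```

```text
pos [0.5658 0.1802 0.1825] yaw 91.1 F [-0.3 -0.  -0.2] T [-0.02  0.06 -0.02] op 0.0486 t 16.57
[175, 176, 171, 162, 152, 149, 149, 149, 149, 149, 149, 149, 149, 149, 148, 149, 149, 149, 149, 149, 149, 148, 149, 150, 143, 113, 65, 31, 28, 32, 33, 33, 33, 33, 33, 33, 33, 31, 40, 73, 119]
t: 17.38
eef_pos: [0.5662, 0.1804, 0.1291]
orientation: [-83.6, 89.9, 7.5]
force: [0.2, 0.4, -0.6]
opening: 0.0486
pos [0.5662 0.1804 0.1291] yaw 91.2 F [ 0.2  0.4 -0.6] T [ 0.05 -0.02  0.01] op 0.0486 t 17.38
[31, 31, 32, 32, 32, 32, 31, 33, 35, 37, 38, 38, 39, 38, 38, 37, 43, 66, 109, 144, 154, 156, 156, 156, 155, 127, 64, 31, 34, 39, 39, 40, 41, 40, 40, 40, 40, 38, 37, 39, 43]
```

```bash
python3 -m creep '[[[1,0,0,0,0,0,0],[1,0,0,0,0,0,0],[1,0,0,0,0,0,0],[1,0,0,0,0,0,0],[1,0,0,0,0,0,0]]]' 50; python3 pr.py
python3 -m creep '[[[1,0,0,0,0,0,-0.5],[1,0,0,0,0,0,-0.5],[1,0,0,0,0,0,-0.5],[1,0,0,0,0,0,0]]]'; python3 pr.py
```

```text
t: 18.05
eef_pos: [0.5659, 0.1802, 0.1286]
orientation: [172.9, 90.0, -95.9]
force: [-0.5, -0.7, -0.1]
opening: 0.0138
pos [0.5659 0.1802 0.1286] yaw 91.1 F [-0.5 -0.7 -0.1] T [-0.12  0.03  0.  ] op 0.0138 t 18.05
[183, 185, 186, 177, 163, 157, 158, 158, 157, 157, 158, 157, 156, 156, 157, 157, 157, 156, 157, 156, 157, 157, 158, 158, 154, 122, 62, 31, 36, 41, 41, 41, 41, 41, 41, 41, 41, 41, 41, 41, 41]
t: 18.6
eef_pos: [0.5659, 0.1802, 0.1286]
orientation: [-156.4, 90.0, -72.7]
force: [-0.1, -2.2, -0.0]
opening: 0.0137
pos [0.5659 0.1802 0.1286] yaw 83.7 F [-0.1 -2.2 -0. ] T [-0.21 -0.02  0.33] op 0.0137 t 18.6
[184, 186, 184, 171, 161, 159, 159, 159, 159, 159, 159, 159, 158, 158, 158, 158, 158, 158, 158, 158, 158, 158, 158, 159, 158, 126, 57, 25, 31, 37, 36, 36, 37, 37, 37, 37, 36, 36, 35, 50, 109]
```

```bash
python3 -m creep '[[[1,0,0,0,0,0,-0.6],[1,0,0,0,0,0,-0.6],[1,0,0,0,0,0,-0.6],[1,0,0,0,0,0,-0.6],[1,0,0,0,0,0,-0.6],[1,0,0,0,0,0,-0.6],[1,0,0,0,0,0,-0.6],[1,0,0,0,0,0,-0.6],[1,0,0,0,0,0,0]]]'; python3 pr.py
python3 -m creep '[[[1,0,0,0,0,0,-0.6],[1,0,0,0,0,0,-0.6],[1,0,0,0,0,0,-0.6],[1,0,0,0,0,0,0]]]'; python3 pr.py
```

```text
t: 19.77
eef_pos: [0.5659, 0.1804, 0.1286]
orientation: [-37.6, 90.0, 22.1]
force: [0.8, -0.9, 0.7]
opening: 0.0135
pos [0.5659 0.1804 0.1286] yaw 59.7 F [ 0.8 -0.9  0.7] T [-0.12 -0.07  0.32] op 0.0135 t 19.77
[185, 171, 161, 161, 162, 162, 162, 162, 162, 162, 162, 162, 162, 162, 162, 162, 162, 162, 162, 162, 161, 161, 160, 161, 160, 124, 54, 28, 35, 37, 37, 38, 38, 38, 38, 37, 37, 36, 41, 97, 152]
t: 20.32
eef_pos: [0.566, 0.1804, 0.1286]
orientation: [-20.1, 90.0, 30.6]
force: [1.3, 0.4, 1.0]
opening: 0.0135
pos [0.566  0.1804 0.1286] yaw 50.8 F [1.3 0.4 1. ] T [ 0.01 -0.21  0.38] op 0.0135 t 20.32
[182, 164, 160, 160, 161, 161, 161, 161, 161, 161, 161, 161, 161, 161, 161, 161, 161, 161, 161, 162, 161, 161, 161, 161, 162, 134, 60, 31, 35, 37, 37, 37, 37, 37, 37, 37, 36, 36, 48, 108, 156]
```

```bash
cat >> pr.py <<'E'
import sys
if L[23]<90 or s['wrist_torque'][2]>.75: print('STOP'); sys.exit(1)
E
sed -i 's/^print(L)/print(L[18:30])/' pr.py
python3 -m creep '[[[1,0,0,0,0,0,-0.3],[1,0,0,0,0,0,-0.3],[1,0,0,0,0,0,0]]]' >/dev/null && python3 pr.py && python3 -m creep '[[[1,0,0,0,0,0,-0.3],[1,0,0,0,0,0,-0.3],[1,0,0,0,0,0,0]]]' >/dev/null && python3 pr.py && python3 -m creep '[[[1,0,0,0,0,0,-0.3],[1,0,0,0,0,0,-0.3],[1,0,0,0,0,0,0]]]' >/dev/null && python3 pr.py && python3 -m creep '[[[1,0,0,0,0,0,-0.25],[1,0,0,0,0,0,-0.25],[1,0,0,0,0,0,0]]]' >/dev/null && python3 pr.py
```

```text
pos [0.566  0.1805 0.1285] yaw 47.7 F [ 1.5  0.9 -0.4] T [ 0.18 -0.3   0.54] op 0.0135 t 20.75
[161, 161, 161, 161, 160, 161, 159, 124, 52, 31, 35, 36]
pos [0.566  0.1804 0.1286] yaw 44.6 F [2.6 2.2 0.1] T [ 0.42 -0.47  0.56] op 0.0136 t 21.18
[161, 161, 161, 161, 160, 161, 159, 125, 53, 31, 36, 37]
pos [0.566  0.1805 0.1286] yaw 41.6 F [ 4.3  3.1 -0.5] T [ 0.55 -0.62  0.6 ] op 0.0134 t 21.6
[160, 160, 160, 160, 160, 160, 159, 123, 51, 31, 35, 36]
pos [0.566  0.1805 0.1286] yaw 39.1 F [ 4.2  3.5 -0.1] T [ 0.6  -0.69  0.57] op 0.0134 t 22.02
[160, 160, 160, 159, 159, 160, 159, 120, 48, 32, 35, 36]
```

```bash
sed -i 's/>.75/>.85/' pr.py
python3 -m creep '[[[1,0,0,0,0,0,-0.25],[1,0,0,0,0,0,-0.25],[1,0,0,0,0,0,0]]]' >/dev/null && python3 pr.py && python3 -m creep '[[[1,0,0,0,0,0,-0.25],[1,0,0,0,0,0,-0.25],[1,0,0,0,0,0,0]]]' >/dev/null && python3 pr.py && python3 -m creep '[[[1,0,0,0,0,0,-0.25],[1,0,0,0,0,0,-0.25],[1,0,0,0,0,0,0]]]' >/dev/null && python3 pr.py && python3 -m creep '[[[1,0,0,0,0,0,-0.25],[1,0,0,0,0,0,-0.25],[1,0,0,0,0,0,0]]]' >/dev/null && python3 pr.py
```

```text
pos [0.566  0.1804 0.1285] yaw 36.6 F [ 2.7  3.9 -0.7] T [ 0.67 -0.71  0.5 ] op 0.0138 t 22.45
[159, 160, 159, 159, 159, 159, 159, 128, 55, 32, 35, 35]
pos [0.566  0.1805 0.1286] yaw 34.1 F [ 4.1  4.2 -0.5] T [ 0.61 -0.71  0.76] op 0.0135 t 22.88
[159, 159, 158, 158, 158, 158, 158, 128, 55, 32, 34, 35]
pos [0.5661 0.1805 0.1286] yaw 31.6 F [ 4.2  4.2 -0.3] T [ 0.61 -0.72  0.66] op 0.0136 t 23.3
[157, 158, 158, 157, 157, 158, 157, 124, 50, 31, 34, 34]
pos [0.5661 0.1805 0.1286] yaw 29.1 F [ 4.6  4.1 -1.2] T [ 0.61 -0.76  0.66] op 0.0136 t 23.73
[157, 155, 155, 156, 156, 157, 155, 115, 46, 32, 34, 34]
```

```bash
python3 -m creep '[[[1,0,0,0,0,0,-0.25],[1,0,0,0,0,0,-0.25],[1,0,0,0,0,0,0]]]' >/dev/null && python3 pr.py && python3 -m creep '[[[1,0,0,0,0,0,-0.25],[1,0,0,0,0,0,-0.25],[1,0,0,0,0,0,0]]]' >/dev/null && python3 pr.py && python3 -m creep '[[[1,0,0,0,0,0,-0.25],[1,0,0,0,0,0,-0.25],[1,0,0,0,0,0,0]]]' >/dev/null && python3 pr.py && python3 -m creep '[[[1,0,0,0,0,0,-0.25],[1,0,0,0,0,0,-0.25],[1,0,0,0,0,0,0]]]' >/dev/null && python3 pr.py
```

```text
pos [0.5661 0.1805 0.1286] yaw 26.6 F [ 3.3  4.  -1. ] T [ 0.61 -0.67  0.64] op 0.0134 t 24.15
[155, 154, 153, 154, 154, 150, 142, 94, 38, 33, 35, 34]
pos [0.5662 0.1805 0.1286] yaw 24.1 F [ 5.1  3.3 -1. ] T [ 0.62 -0.7   0.7 ] op 0.0135 t 24.57
[154, 152, 151, 154, 154, 150, 128, 63, 32, 33, 34, 34]
pos [0.5662 0.1805 0.1286] yaw 21.6 F [ 4.1  3.8 -1.5] T [ 0.66 -0.75  0.57] op 0.0138 t 25.0
[154, 149, 147, 152, 148, 101, 41, 32, 33, 33, 35, 35]
pos [0.5662 0.1805 0.1286] yaw 19.1 F [ 4.7  4.3 -0.5] T [ 0.68 -0.79  0.68] op 0.0140 t 25.43
[153, 149, 129, 65, 30, 32, 33, 34, 35, 35, 36, 36]
STOP
```

```bash
python3 -m creep '[[[1,0,0,0,0,0,0],[1,0,0,0,0,0,0],[1,0,0,0,0,0,0]]]' >/dev/null; python3 pr.py
python3 - <<'E'
from h import *
g=capture('wrist')[:,:,::-1]; c=get_calibration('wrist')
p=proj(c,[.544+.1736*.17,.057+.9848*.17,.105]); print(p); u,v=p.astype(int)
a,b=max(0,v-70),max(0,u-100)
A=cv2.resize(np.clip(g[a:a+140,b:b+200]*1.6,0,255).astype(np.uint8),None,fx=4,fy=4,interpolation=cv2.INTER_CUBIC)
cv2.imwrite('pics/p6.png',A[:600,:800])
E
```

```text
pos [0.5662 0.1805 0.1286] yaw 19.1 F [ 4.8  4.  -1.2] T [ 0.65 -0.78  0.56] op 0.0138 t 25.85
[153, 150, 129, 65, 30, 33, 33, 34, 35, 35, 36, 36]
STOP
[294.06010819 165.17154496]
```

View pics/p6.png

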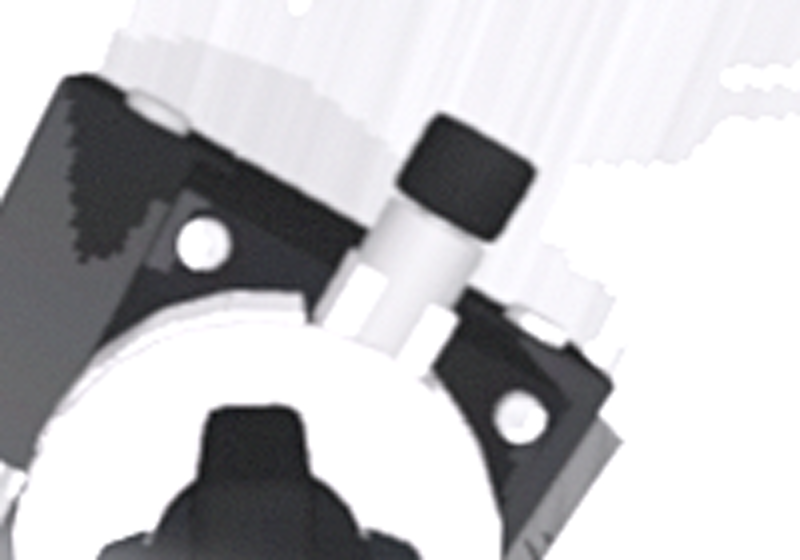

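```bash
python3 -m creep '[[[1,0,0,0,0,0,-0.2],[1,0,0,0,0,0,0]]]' >/dev/null; python3 pr.py
```

```text
pos [0.5662 0.1805 0.1286] yaw 18.1 F [ 4.7  4.3 -0.7] T [ 0.59 -0.77  0.7 ] op 0.0136 t 26.2
[152, 149, 128, 65, 32, 33, 33, 34, 34, 35, 35, 36]
STOP
```

The edge did not move with a further 1°, so the plunger is home and the torque is normal. I release, rise and check.

```bash
python3 -m creep '[[[0.5,0,0,0,0,0,0],[0.5,0,0,0,0,0,0],[0.5,0,0,0,0,0,0],[0.5,0,0,0,0,0,0],[0.5,0,0,0.4,0,0,0],[0.5,0,0,0.6,0,0,0],[0.5,0,0,0.6,0,0,0],[0.5,0,0,0.4,0,0,0],[0.5,0,0,0,0,0,0]]]'; python3 pr.py
python3 -m creep '[[[0.5,-0.4,0.3,0.3,0,0,0],[0.5,-0.5,0.4,0.3,0,0,0],[0.5,-0.5,0.4,0,0,0,0],[0.5,-0.5,0.4,0,0,0,0],[0.5,-0.5,0.4,0,0,0,0],[0.5,-0.5,0.4,0,0,0,0],[0.5,0,0,0,0,0,0],[0.5,0,0,0,0,0,0]]]'
python3 - <<'E'
from h import *
I=np.zeros((600,800,3),np.uint8)
def put(n,a,b,u,v,k,y,x):
    i=capture(n)[:,:,::-1]; A=cv2.resize(np.clip(i[a:b,u:v]*1.5,0,255).astype(np.uint8),None,fx=k,fy=k,interpolation=cv2.INTER_CUBIC)
    h,w=min(A.shape[0],600-y),min(A.shape[1],800-x); I[y:y+h,x:x+w]=A[:h,:w]
put('wrist',0,384,0,512,.78,300,400)
put('top',40,300,100,412,1.28,0,400)
put('side',215,365,140,280,2.85,0,0)
put('side',90,384,0,512,.6,430,0)
cv2.imwrite('pics/p7.png',I); cv2.imwrite('pics/s7.png',capture('side')[:,:,::-1])
E
```

```text
t: 27.38
eef_pos: [0.5663, 0.1804, 0.2499]
orientation: [-13.2, 89.8, 4.9]
force: [0.3, 0.2, -0.6]
opening: 0.0445
pos [0.5663 0.1804 0.2499] yaw 18.1 F [ 0.3  0.2 -0.6] T [-0.06  0.08  0.02] op 0.0445 t 27.38
[183, 167, 128, 78, 39, 26, 26, 27, 27, 28, 28, 29]
STOP
t: 28.42
eef_pos: [0.3921, 0.318, 0.2836]
orientation: [-163.5, 89.9, -145.3]
force: [-0.4, -0.2, -0.1]
opening: 0.0442
```

View pics/p7.png

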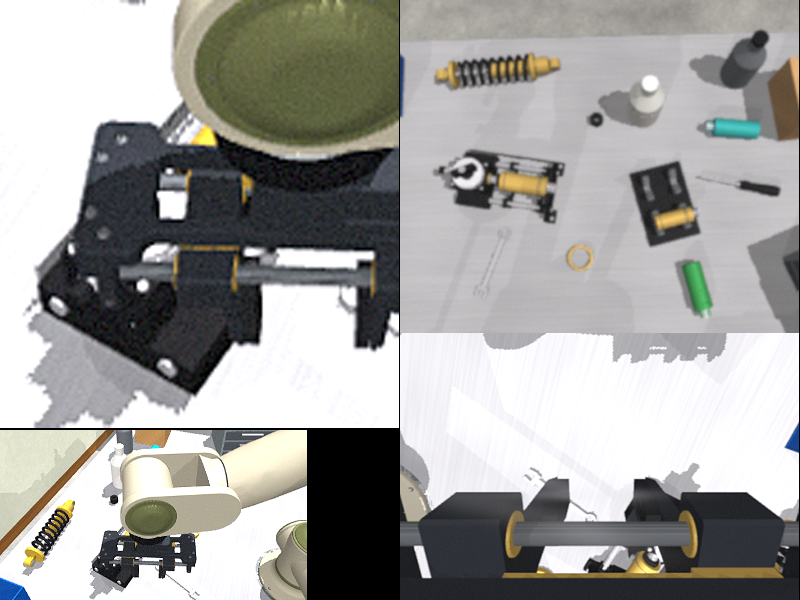

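The top view shows the reservoir in the saddles with the pad against it, and the knob turned. The small reservoir, bottle, collar, wrench, screwdriver and bump rubber are where they were. The robot is clear, so I hand in.

```bash
python3 -c "
from station import *
hand_in(); print(get_state()['t'])"
```

```text
the job is handed in; nothing more can be done
the job is handed in; nothing more can be done
```

The larger gold reservoir is clamped in the stand, and I handed the job in at about 29 s with the gripper clear of everything.

- **Seating:** I laid it in the saddles with the adjuster down in the yoke slot, then slid it to the yoke until it stopped moving. The push peaked at about 12 N and was eased before I let go. A model overlay on the wrist picture agreed with this.
- **Clamping:** I turned the knob clockwise from about -0.2 to about 1.07 rad. The torque stayed at 0.3 to 0.76 N m, and I did not reach the hard side of the notch.
- **Plunger:** The wrist pictures showed its pull knob move in 4.9 mm, against the 5 mm expected. It stayed there through another 1° of turning and after I let go of the knob. There was no clear torque drop as it went in, so the plunger check rests on the pictures.
- **Bystanders:** In the last top picture everything else on the bench looked where it was.
- **Checks not made:** The arm hid the stand in the final side picture, so that view confirmed nothing. I did not measure the shoulder against the yoke again after clamping.

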